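# Find the full carton by heft and shelve it

## Robot

A 6-joint arm with a two-finger parallel gripper is mounted at the origin on the work surface. World frame = base frame: x ahead of the robot, y to its left, z up, the work surface at z = 0. Lengths are in m, angles in rad, forces in N, time in s.
With the tool pointing down it reaches from about 0.375 to 0.975 m from the base axis. Payload 3.8 kg.
Tool frame: the origin (TCP) lies at the very end of the fingers, on their centre line; the grasp point (between the pads) lies 19 mm behind it; z points along the fingers, y is the line along which they close (so a half turn about z gives the same grasp; the last joint's range is limited). The gripper opens to 85 mm and grips with 20 to 120 N. Pads are 22 mm wide; open, the fingers measure 114 mm over their backs; the gripper's body (76 mm by 85 mm) begins 54 mm behind the grasp point. The pads swing forward as they close: fully open they stand 13 mm farther back than shut.
Start: joints at [1.204, 0.264, 1.604, -0, 1.274, -0.037], TCP at [0.219, 0.639, 0.231] pointing down, gripper open.
Joint ranges: [-2.63, 2.63], [-0.94, 2.18], [0.31, 2.57], [-1.31, 4.45], [0, 2.66], [-2.55, 2.55]. Speed limits (rad/s): [2.57, 2.57, 3.14, 3.14, 3.14, 3.14].

## Interface

Orientations are given as a rotation vector (axis times angle).
In Python, from workcell import bot, vision gives the robot as it stands. The module is installed in compiled form; this text tells all that it offers.
- The arm moves only by the tool play_rows, never from a script. Its argument "moves" is a list that holds one entry, the list of rows, each a list of 7 numbers: the turn, a rotation vector about the tool's x, y, z as a fraction of full scale, then the shift along the tool's x, y, z as a fraction of full scale, then the finger opening in mm, from 0 to 85.4. In form: [[[ax, ay, az, x, y, z, jaw], ...]]. A call has 1 to 5 rows; each row shifts and turns the commanded pose from where the row before left it, along the tool's axes as they then stand; what a row does not reach is not made up. Full scale, the value 1, is 0.1 m for a shift and 0.5 rad for a turn. A row lasts 1/12 s, in which the tool goes at most 41.7 mm and 7.16 degrees, less where a joint would pass 70% of its speed; a pose out of reach is approached as far as the arm can. A call with a number of a shift or a turn outside -1 to 1 is refused whole. A call with a gripper value outside its range is refused whole. The fingers move at their own pace and stop on an object; "newtons" is the grip in N (left out, the last holds). Time passes only in rows, so rows that do not move let the fingers close. It gives the time, the measured TCP pose, the force, the opening and the grip force at its end, in the units of the state.
- bot.read_state(): the state, without advancing time (a new reading comes with each control period).
- vision.read_camera(name): name is "side" or "top" or "wrist"; returns a dict with "image" (480x640x3 uint8, red, green, blue), "depth" (480x640 float32, m along the optical axis (not along the pixel's ray), 0 where there is no reading), "K" (3x3 intrinsics, pixels), "R" (3x3) and "t" (3): a world point X has camera coordinates R X + t. Camera axes: x right, y down, z forward; pixel columns grow to the right and rows downward; lengths in m; the calibration is good to about 2 mm. A picture is of the moment at which its call begins.
- bot.finish_job(): hands the job in; it is judged then, once.
The state is a dict: "time": time; "q": joint angles; "joint_vel": joint speeds; "joint_torque": joint torques, N m; "tool_pos": TCP position; "tcp_rot": TCP orientation; "wrist_force": force on the tool from outside, world axes, zero at the start; "torque": the same for the moment, N m; "width": opening from 0.0 (shut) to 1.0 (fully open); "grip_force": force on a finger pad.
Only numpy, scipy, OpenCV 4.12 (cv2) and the standard library are available. Lean on these libraries where they do the work, as an engineer would, in place of code of your own. Each camera call takes 0.05 s, during which the arm holds its last target. There are 200 camera calls.

## Task

Three identical sealed cartons stand on the packing bench, but two are empty display dummies: find the one that has the product in it by its weight and put it on the bench shelf, in the empty place between the two stock cartons, slid gently straight back under the upper board until it rests against the back stop. Keep every carton upright, leave the two dummies standing on the bench, and do not disturb the stock cartons, the tape measure or the tape gun.

Things in the scene. Friction and masses are not known exactly. Their poses are not given: they have to be found in the camera images.
- carton_a: closed rigid white retail carton, dark blue band at its foot, 110 long (its x) x 56 wide (y) x 90 mm high, upright on the bench, x within 0.5 rad of straight away from the robot base; origin at the centre of its underside. All three look alike: two are dummies (165 to 220 g), one, chosen at random, holds the product (470 to 630 g)
- carton_b: closed rigid white retail carton, dark blue band at its foot, 110 long (its x) x 56 wide (y) x 90 mm high, upright on the bench, x within 0.5 rad of straight away from the robot base; origin at the centre of its underside. All three look alike: two are dummies (165 to 220 g), one, chosen at random, holds the product (470 to 630 g)
- carton_c: closed rigid white retail carton, dark blue band at its foot, 110 long (its x) x 56 wide (y) x 90 mm high, upright on the bench, x within 0.5 rad of straight away from the robot base; origin at the centre of its underside. All three look alike: two are dummies (165 to 220 g), one, chosen at random, holds the product (470 to 630 g)
- shelf: fixed bench-top shelf, blue posts, grey boards. Origin on the bench below the middle of the upper board's front edge; x into the shelf, away from the robot, y left, z up. Lower board: top at z = 40 mm, x = -95 to 150, 340 mm wide. Front posts 24 mm square, x = 0 to 24 mm, inner faces at y = +-170 mm, 214 mm high
- overhang (a point): middle of the lower front edge of the shelf's upper board, 150 mm above the lower board; axes as the shelf's. The board is 18 mm thick and runs 150 mm back from here, over the whole width; a tray and a note pad lie on it, from 50 mm behind the edge, 26 mm high
- back_stop (a point): foot of the steel back stop rail where it meets the lower board, in the middle of the empty place, on the rail's near face; axes as the shelf's. 135 mm behind the overhang's edge; the rail is fixed, 45 mm high and as wide as the board
- bay_home (a point): point on the lower board in the middle of the empty place (80 to 90 mm wide) between the stock cartons, 80 mm behind the overhang's edge; axes as the shelf's. A carton touching the back stop has its origin here, and its near face 25 mm behind the overhang's edge
- stock_l: full stock carton already on the shelf, left of the empty place, same look and size as the others (110 x 56 x 90 mm, 550 g); origin at the centre of its underside, x into the shelf; to be left alone
- stock_r: full stock carton already on the shelf, right of the empty place, same look and size as the others (110 x 56 x 90 mm, 550 g); origin at the centre of its underside, x into the shelf; to be left alone
- tape_measure: red tape measure standing on the bench, 82 x 36 x 66 mm; origin at the centre of its underside; to be left alone
- tape_gun: packing tape gun lying on the bench: roll 92 mm across and 50 mm high, with a steel frame and red handle reaching 140 mm from it; origin under the middle of the roll; to be left alone

How it is judged:
At the end, for the whole second after the job is handed in: The full carton is upright and at rest in the empty place, its weight on the shelf (over 3.5 N): far face within 6 mm of the back stop, within 14 mm of the middle, square within 0.1 rad. Both dummies stand upright on the bench ((((x of carton_a in the frame of bay_home between -0.006 and 0.004 m and y of carton_a in the frame of bay_home between -0.014 and 0.014 m and z of carton_a in the frame of bay_home between -0.003 and 0.003 m and angle between the x axis of carton_a and the x axis of bay_home, either way round below 0.1 rad and angle between carton_a's own z axis and vertical below 0.06 rad and contact force between carton_a and shelf above 3.5 N) and (height (world z) of carton_b between -0.004 and 0.004 m and angle between carton_b's own z axis and vertical below 0.06 rad) and (height (world z) of carton_c between -0.004 and 0.004 m and angle between carton_c's own z axis and vertical below 0.06 rad)) or ((x of carton_b in the frame of bay_home between -0.006 and 0.004 m and y of carton_b in the frame of bay_home between -0.014 and 0.014 m and z of carton_b in the frame of bay_home between -0.003 and 0.003 m and angle between the x axis of carton_b and the x axis of bay_home, either way round below 0.1 rad and angle between carton_b's own z axis and vertical below 0.06 rad and contact force between carton_b and shelf above 3.5 N) and (height (world z) of carton_a between -0.004 and 0.004 m and angle between carton_a's own z axis and vertical below 0.06 rad) and (height (world z) of carton_c between -0.004 and 0.004 m and angle between carton_c's own z axis and vertical below 0.06 rad)) or ((x of carton_c in the frame of bay_home between -0.006 and 0.004 m and y of carton_c in the frame of bay_home between -0.014 and 0.014 m and z of carton_c in the frame of bay_home between -0.003 and 0.003 m and angle between the x axis of carton_c and the x axis of bay_home, either way round below 0.1 rad and angle between carton_c's own z axis and vertical below 0.06 rad and contact force between carton_c and shelf above 3.5 N) and (height (world z) of carton_a between -0.004 and 0.004 m and angle between carton_a's own z axis and vertical below 0.06 rad) and (height (world z) of carton_b between -0.004 and 0.004 m and angle between carton_b's own z axis and vertical below 0.06 rad))) and linear speed of each of carton_a, carton_b, carton_c below 0.01 m/s); the robot touches nothing.
It fails at once if a carton is tipped by more than about 35 degrees (angle between any of carton_a, carton_b, carton_c's own z axis and vertical above 0.6 rad).
It fails at once if a carton is shoved fast (over 0.3 m/s) inside the shelf ((linear speed of carton_a above 0.3 m/s and x of carton_a in the frame of bay_home above -0.1 m and z of carton_a in the frame of bay_home below 0.05 m and y of carton_a in the frame of bay_home between -0.12 and 0.12 m) or (linear speed of carton_b above 0.3 m/s and x of carton_b in the frame of bay_home above -0.1 m and z of carton_b in the frame of bay_home below 0.05 m and y of carton_b in the frame of bay_home between -0.12 and 0.12 m) or (linear speed of carton_c above 0.3 m/s and x of carton_c in the frame of bay_home above -0.1 m and z of carton_c in the frame of bay_home below 0.05 m and y of carton_c in the frame of bay_home between -0.12 and 0.12 m)).
It fails at once if a stock carton already on the shelf is shifted by more than 12 mm (distance of any of stock_l, stock_r from where it was at the start of the episode above 0.012 m).
It fails at once if the tape measure or the tape gun is shifted by more than 25 mm (distance of any of tape_measure, tape_gun from where it was at the start of the episode above 0.025 m).
It also fails if it takes over 72 s, if anything falls off the work surface, if the arm or the gripper's body presses on something with over 40 N, if the wrist force passes 120 N, or if a joint passes its speed limit or range.

## Working session

There is one attempt and no reset: what is moved stays moved. The work goes in short steps, Python scripts to look and compute and a tool call to move; the robot and the scene stay as the last step left them, time stands still between calls to the robot, and variables do not carry over. Pictures are saved under pics/ and viewed, at most 10 in all, crops included, and the job is handed in when it is done.

Besides the shell and the picture viewer there is one more tool, called after "Emit:" in YAML: its name, and indented under it one key for each argument. play_rows: Moves the arm, as the interface text tells. Its arguments: {"type":"object","properties":{"moves":{"type":"array","items":{"type":"array","items":{"type":"array","items":{"type":"number"}}}},"newtons":{"type":"number"}},"required":["moves"]}

```bash
mkdir -p pics; python3 - <<'E'
from workcell import bot, vision
import cv2,pickle
print(bot.read_state())
for n in("top","side"):
    c=vision.read_camera(n);pickle.dump(c,open(n+'.pkl','wb'))
    cv2.imwrite(f'pics/{n}0.png',c['image'][:,:,::-1]);print(n,c['K'],c['R'],c['t'])
E
```

```text
{'time': 0.0, 'q': array([ 1.20410953e+00,  2.64792940e-01,  1.60538374e+00,  1.54307393e-05,
        1.27371461e+00, -3.68735331e-02]), 'joint_vel': array([ 1.15518749e-03,  1.34445420e-03, -7.50077206e-04,  3.77125607e-05,
        1.00915265e-03, -7.05280972e-05]), 'joint_torque': array([ 7.35998274e-04, -5.15127325e+01, -3.67305636e+01,  1.49869629e-05,
        1.33189978e-02, -1.64671770e-07]), 'tool_pos': array([0.21832369, 0.63793341, 0.22992997]), 'tcp_rot': array([-0.51565327, -3.09850101,  0.00353227]), 'wrist_force': array([-0.44500503,  0.56791814,  0.46627511]), 'torque': array([-0.00795929,  0.00501901, -0.00941925]), 'grip_force': 0.0, 'width': 0.9984750963818624}
top [[563.38658841   0.         310.45788267]
 [  0.         563.38658841 240.07140671]
 [  0.           0.           1.        ]] [[ 0.01654592 -0.99952752 -0.02590295]
 [-0.98949173 -0.01264709 -0.14403527]
 [ 0.14363962  0.02801395 -0.98923348]] [-0.03700546  0.62448378  1.1335249 ]
side [[505.17432873   0.         314.34936192]
 [  0.         505.17432873 234.2559965 ]
 [  0.           0.           1.        ]] [[ 0.92891568  0.37006767 -0.01286753]
 [ 0.22172696 -0.58372132 -0.78109319]
 [-0.29656839  0.72271664 -0.62428187]] [-0.54152368 -0.04938462  1.45567553]
```

View pics/top0.png

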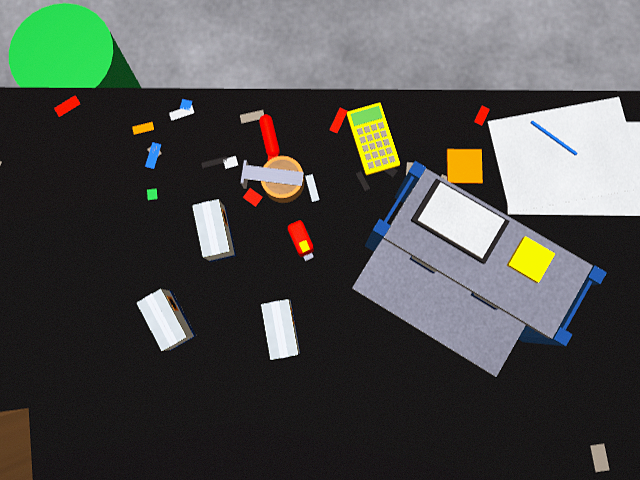

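View pics/side0.png

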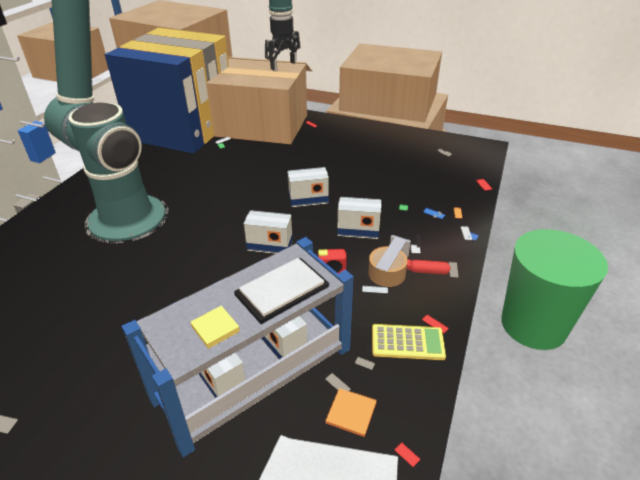

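The top view shows the three cartons at about (213,230), (165,320) and (281,330). The tape gun is near (280,180), the tape measure near (300,240), and the shelf is on the right, turned about 30° with its open front facing the lower left. The side view shows the two stock cartons from behind, at about (223,370) and (288,335).

```bash
cat > h.py <<'E'
import numpy as np,cv2,pickle
def cloud(c):
    d=c['depth'];v,u=np.mgrid[:480,:640];K=c['K']
    P=np.stack([(u-K[0,2])/K[0,0]*d,(v-K[1,2])/K[1,1]*d,d],-1)
    W=(P-c['t'])@c['R'];W[d==0]=np.nan;return W
def rects(W,m,minpx):
    n,l,s,_=cv2.connectedComponentsWithStats(m.astype(np.uint8))
    for i in range(1,n):
        if s[i,4]>minpx:
            p=W[l==i];(cx,cy),(a,b),an=cv2.minAreaRect((p[:,:2]*1000).astype(np.float32))
            if a<b:an+=90;a,b=b,a
            print(s[i,:5],'ctr %.0f %.0f'%(cx,cy),'size %.0f %.0f'%(a,b),'long-axis deg %.1f'%((an+90)%180-90),'z %.3f'%np.median(p[:,2]))
E
python3 - <<'E'
from h import *
c=pickle.load(open('top.pkl','rb'));W=cloud(c);z=W[...,2]
for lo,hi in((.03,.05),(.055,.075),(.083,.1),(.2,.215)):
    print(lo);rects(W,(z>lo)&(z<hi),150)
c=pickle.load(open('side.pkl','rb'));W=cloud(c);z=W[...,2]
print('side')
for lo,hi in((.03,.05),(.083,.1),(.1,.135),(.2,.215)):
    print(lo);rects(W,(z>lo)&(z<hi),80)
E
```

```text
0.03
[259 115  44  57 806] ctr 823 62 size 156 70 long-axis deg 31.1 z 0.040
[261 176  43  25 373] ctr 734 32 size 91 42 long-axis deg -81.1 z 0.048
[ 352  239  178  138 9850] ctr 492 -291 size 384 124 long-axis deg 59.0 z 0.039
[ 15 411  10  69 363] ctr 200 553 size 134 9 long-axis deg 9.9 z 0.040
0.055
[288 221  25  34 498] ctr 629 -6 size 67 36 long-axis deg 26.0 z 0.061
[  8 413  11  67 374] ctr 203 554 size 128 9 long-axis deg 10.7 z 0.065
0.083
[ 192  200   38   58 1482] ctr 641 174 size 111 57 long-axis deg 14.0 z 0.089
[ 137  290   50   61 1594] ctr 455 266 size 111 58 long-axis deg 30.4 z 0.089
[ 261  300   37   60 1603] ctr 440 30 size 111 56 long-axis deg 11.7 z 0.089
[  0 415  10  65 324] ctr 206 554 size 120 7 long-axis deg 8.8 z 0.091
0.2
[  372   162   235   185 11459] ctr 585 -348 size 388 152 long-axis deg 59.0 z 0.207
side
0.03
[431   0 209  19 740] ctr 943 2495 size 1154 71 long-axis deg -0.4 z 0.040
[  6  18  47  21 184] ctr -1571 1201 size 340 42 long-axis deg 89.0 z 0.040
[ 18  39  37  10 137] ctr -1340 1014 size 253 32 long-axis deg -0.5 z 0.041
[134 104 173  4
[... 2467 characters left out ...]
size 33 21 long-axis deg 13.2 z 0.117
[270 317  37  31 619] ctr 651 -303 size 57 46 long-axis deg 57.8 z 0.127
[204 353  40  35 760] ctr 579 -426 size 58 48 long-axis deg 57.5 z 0.128
[135 361  17  15 148] ctr 440 -480 size 29 16 long-axis deg 10.4 z 0.116
[164 408  22  19 220] ctr 551 -543 size 33 17 long-axis deg 17.0 z 0.117
0.2
[ 112   57  193   42 1304] ctr 10 563 size 632 329 long-axis deg 57.3 z 0.202
[ 0 69 19 12 89] ctr -704 333 size 84 19 long-axis deg 88.2 z 0.208
[106 156  33  15 108] ctr 80 -32 size 85 22 long-axis deg 57.8 z 0.209
[ 82 159  23  11  84] ctr 6 -60 size 89 13 long-axis deg -3.6 z 0.207
[ 122  237  232  154 9043] ctr 588 -346 size 389 155 long-axis deg 59.0 z 0.207
```

```bash
cat >> h.py <<'E'
from scipy.spatial.transform import Rotation as Ro
def rot(psi,tilt=0):  # tool y at azimuth psi, z down, then leant forward (fingers toward psi-90) by tilt
    p=np.radians(psi);y=np.array([np.cos(p),np.sin(p),0]);f=np.array([np.sin(p),-np.cos(p),0]);t=np.radians(tilt)
    z=f*np.sin(t)-np.array([0,0,1])*np.cos(t);x=np.cross(y,z);return Ro.from_matrix(np.stack([x,y,z],1))
def plan(pos,psi,tilt=0,n=None,s=None):
    from workcell import bot
    s=s or bot.read_state();p0=s['tool_pos'];R0=Ro.from_rotvec(s['tcp_rot']);R1=rot(psi,tilt)
    rv=(R0.inv()*R1).as_rotvec();d=np.array(pos)-p0
    n=n or int(np.ceil(max(np.linalg.norm(d)/.04,np.linalg.norm(rv)/.12,1)))
    for i in range(n):
        R=R0*Ro.from_rotvec(rv*i/n);print(np.round(np.r_[rv/n/.5,R.inv().apply(d/n)/.1],3).tolist())
def st():
    from workcell import bot
    s=bot.read_state();print('t',s['time'],'pos',s['tool_pos'].round(4),'F',s['wrist_force'].round(2),'w',round(s['width']*85.4,1),'g',round(s['grip_force'],1),'q',s['q'].round(2))
    R=Ro.from_rotvec(s['tcp_rot']).as_matrix();print('y az',np.degrees(np.arctan2(R[1,1],R[0,1])).round(2),'z',R[:,2].round(3))
E
python3 -c "
from h import *
plan([.455,.266,.15],120.4)"
```

```text
[-0.0, -0.0, -0.143, -0.287, -0.229, 0.067]
[-0.0, -0.0, -0.143, -0.27, -0.249, 0.067]
[-0.0, -0.0, -0.143, -0.251, -0.268, 0.067]
[-0.0, -0.0, -0.143, -0.231, -0.285, 0.067]
[-0.0, -0.0, -0.143, -0.21, -0.301, 0.067]
[-0.0, -0.0, -0.143, -0.188, -0.315, 0.067]
[-0.0, -0.0, -0.143, -0.165, -0.328, 0.067]
[-0.0, -0.0, -0.143, -0.141, -0.339, 0.067]
[-0.0, -0.0, -0.143, -0.117, -0.348, 0.067]
[-0.0, -0.0, -0.143, -0.091, -0.356, 0.067]
[-0.0, -0.0, -0.143, -0.066, -0.361, 0.067]
[-0.0, -0.0, -0.143, -0.039, -0.365, 0.067]
```

Emit:
play_rows:
  moves:
    - [[0, 0, -0.143, -0.287, -0.229, 0.067, 85], [0, 0, -0.143, -0.27, -0.249, 0.067, 85], [0, 0, -0.143, -0.251, -0.268, 0.067, 85], [0, 0, -0.143, -0.231, -0.285, 0.067, 85], [0, 0, -0.143, -0.21, -0.301, 0.067, 85]]
  newtons: 40

```text
time: 0.52
tool_pos: [0.3174, 0.482, 0.1969]
tcp_rot: [0.05, -3.141, 0.001]
wrist_force: [0.6, -0.5, 0.1]
width: 0.994
grip_force: 0.0
```

Emit:
play_rows:
  moves:
    - [[0, 0, -0.143, -0.188, -0.315, 0.067, 85], [0, 0, -0.143, -0.165, -0.328, 0.067, 85], [0, 0, -0.143, -0.141, -0.339, 0.067, 85], [0, 0, -0.143, -0.117, -0.348, 0.067, 85], [0, 0, -0.143, -0.091, -0.356, 0.067, 85]]

```text
time: 0.93
tool_pos: [0.4157, 0.3269, 0.1636]
tcp_rot: [0.607, -3.082, 0.0]
wrist_force: [0.7, 0.2, -0.1]
width: 0.99
grip_force: 0.0
```

Emit:
play_rows:
  moves:
    - [[0, 0, -0.143, -0.066, -0.361, 0.067, 85], [0, 0, -0.143, -0.039, -0.365, 0.067, 85], [0, 0, 0, 0, 0, 0, 85], [0, 0, 0, 0, 0, 0, 85]]

```text
time: 1.27
tool_pos: [0.4549, 0.2647, 0.1499]
tcp_rot: [0.813, -3.033, 0.001]
wrist_force: [-0.0, 1.7, 0.3]
width: 0.995
grip_force: 0.0
```

```bash
python3 -c "
from h import *
st();plan([.455,.266,.15],120.4,n=1);plan([.455,.266,.045],120.4)"
```

```text
t 1.2667 pos [0.4549 0.2647 0.1499] F [-0.04  1.68  0.27] w 85.0 g 0.0 q [ 0.48  0.05  2.    0.    1.09 -1.61]
y az 120.0 z [-0.002 -0.001 -1.   ]
[0.0, -0.004, -0.014, -0.007, 0.011, -0.001]
[0.0, -0.001, -0.005, -0.003, 0.003, 0.35]
[0.0, -0.001, -0.005, -0.003, 0.004, 0.35]
[0.0, -0.001, -0.005, -0.003, 0.004, 0.35]
```

Emit:
play_rows:
  moves:
    - [[0, 0, -0.014, -0.007, 0.011, 0.35, 85], [0, 0, 0, 0, 0, 0.35, 85], [0, 0, 0, 0, 0, 0.25, 85], [0, 0, 0, 0, 0, 0.1, 85], [0, 0, 0, 0, 0, 0, 50]]

```text
time: 1.68
tool_pos: [0.4517, 0.2677, 0.043]
tcp_rot: [0.83, -3.023, 0.002]
wrist_force: [0.4, 0.3, 0.1]
width: 0.885
grip_force: 0.0
```

Emit:
play_rows:
  moves:
    - [[0, 0, 0, 0, 0, 0, 45], [0, 0, 0, 0, 0, 0, 45], [0, 0, 0, 0, 0, 0, 45], [0, 0, 0, 0, 0, 0, 45], [0, 0, 0, 0, 0, 0, 45]]

```text
time: 2.1
tool_pos: [0.456, 0.269, 0.0475]
tcp_rot: [-0.829, 3.027, 0.002]
wrist_force: [1.3, 1.0, 1.2]
width: 0.652
grip_force: 44.8
```

```bash
python3 -c "
from h import *
st()"
```

```text
t 2.1 pos [0.456  0.269  0.0475] F [1.29 0.98 1.16] w 55.7 g 44.8 q [ 0.49  0.18  2.08  0.    0.88 -1.62]
y az 120.65 z [ 0.003  0.002 -1.   ]
```

Gripped. I'll lift a little and weigh it.

Emit:
play_rows:
  moves:
    - [[0, 0, 0, 0, 0, -0.1, 45], [0, 0, 0, 0, 0, -0.1, 45], [0, 0, 0, 0, 0, -0.1, 45], [0, 0, 0, 0, 0, 0, 45], [0, 0, 0, 0, 0, 0, 45]]

```text
time: 2.52
tool_pos: [0.4556, 0.2684, 0.0771]
tcp_rot: [-0.83, 3.027, 0.001]
wrist_force: [0.2, -0.0, -5.4]
width: 0.652
grip_force: 44.7
```

Emit:
play_rows:
  moves:
    - [[0, 0, 0, 0, 0, 0, 45], [0, 0, 0, 0, 0, 0, 45]]

```text
time: 2.68
tool_pos: [0.4542, 0.2677, 0.0753]
tcp_rot: [0.83, -3.029, 0.0]
wrist_force: [-0.0, -0.2, -5.8]
width: 0.653
grip_force: 44.7
```

Emit:
play_rows:
  moves:
    - [[0, 0, 0, 0, 0, 0, 45], [0, 0, 0, 0, 0, 0, 45]]

```text
time: 2.85
tool_pos: [0.4543, 0.2677, 0.0753]
tcp_rot: [0.83, -3.029, 0.0]
wrist_force: [0.5, 0.3, -6.5]
width: 0.651
grip_force: 44.7
```

```bash
python3 -c "
from h import *
st()"
```

```text
t 2.85 pos [0.4543 0.2677 0.0753] F [ 0.45  0.29 -6.55] w 55.6 g 44.7 q [ 0.49  0.14  2.06 -0.    0.94 -1.62]
y az 120.66 z [-0.001 -0.001 -1.   ]
```

About 6 N (around 600 g), so this carton is the full one. I'll carry it to the shelf.

```bash
python3 -c "
from h import *
s=__import__('workcell').bot.read_state();s['tool_pos']=np.array([.4543,.2677,.1753])
plan([.4446,-.2619,.175],59,n=18,s=s)"
```

```text
[-0.0, -0.0, 0.12, 0.155, -0.25, 0.0]
[-0.0, -0.0, 0.12, 0.139, -0.259, 0.0]
[-0.0, -0.0, 0.12, 0.124, -0.267, 0.0]
[-0.0, -0.0, 0.12, 0.108, -0.274, 0.0]
[-0.0, -0.0, 0.12, 0.091, -0.28, 0.0]
[-0.0, -0.0, 0.12, 0.074, -0.285, 0.0]
[-0.0, -0.0, 0.12, 0.057, -0.289, 0.0]
[-0.0, -0.0, 0.12, 0.04, -0.292, 0.0]
[-0.0, -0.0, 0.12, 0.022, -0.293, 0.0]
[-0.0, -0.0, 0.12, 0.005, -0.294, 0.0]
[-0.0, -0.0, 0.12, -0.013, -0.294, 0.0]
[-0.0, -0.0, 0.12, -0.031, -0.293, 0.0]
[-0.0, -0.0, 0.12, -0.048, -0.29, 0.0]
[-0.0, -0.0, 0.12, -0.065, -0.287, 0.0]
[-0.0, -0.0, 0.12, -0.082, -0.283, 0.0]
[-0.0, -0.0, 0.12, -0.099, -0.277, 0.0]
[-0.0, -0.0, 0.12, -0.115, -0.271, 0.0]
[-0.0, -0.0, 0.12, -0.131, -0.263, 0.0]
```

Emit:
play_rows:
  moves:
    - [[0, 0, 0, 0, 0, -0.15, 45], [0, 0, 0, 0, 0, -0.25, 45], [0, 0, 0, 0, 0, -0.25, 45], [0, 0, 0, 0, 0, -0.25, 45], [0, 0, 0, 0, 0, -0.1, 45]]
  newtons: 60

```text
time: 3.27
tool_pos: [0.4566, 0.269, 0.1795]
tcp_rot: [-0.829, 3.025, 0.002]
wrist_force: [0.3, -1.1, -4.1]
width: 0.646
grip_force: 67.7
```

Emit:
play_rows:
  moves:
    - [[0, 0, 0.12, 0.155, -0.25, 0, 45], [0, 0, 0.12, 0.139, -0.259, 0, 45], [0, 0, 0.12, 0.124, -0.267, 0, 45], [0, 0, 0.12, 0.108, -0.274, 0, 45], [0, 0, 0.12, 0.091, -0.28, 0, 45]]

```text
time: 3.68
tool_pos: [0.451, 0.1196, 0.1748]
tcp_rot: [0.365, -3.119, 0.0]
wrist_force: [0.9, -0.2, -6.3]
width: 0.645
grip_force: 69.3
```

Emit:
play_rows:
  moves:
    - [[0, 0, 0.12, 0.074, -0.285, 0, 45], [0, 0, 0.12, 0.057, -0.289, 0, 45], [0, 0, 0.12, 0.04, -0.292, 0, 45], [0, 0, 0.12, 0.022, -0.293, 0, 45], [0, 0, 0.12, 0.005, -0.294, 0, 45]]

```text
time: 4.1
tool_pos: [0.4481, -0.0276, 0.175]
tcp_rot: [-0.106, -3.139, -0.0]
wrist_force: [0.6, 0.1, -6.3]
width: 0.648
grip_force: 69.3
```

Emit:
play_rows:
  moves:
    - [[0, 0, 0.12, -0.013, -0.294, 0, 45], [0, 0, 0.12, -0.031, -0.293, 0, 45], [0, 0, 0.12, -0.048, -0.29, 0, 45], [0, 0, 0.12, -0.065, -0.287, 0, 45], [0, 0, 0.12, -0.082, -0.283, 0, 45]]

```text
time: 4.52
tool_pos: [0.445, -0.1746, 0.1749]
tcp_rot: [-0.575, -3.087, -0.001]
wrist_force: [-0.0, 0.7, -5.9]
width: 0.648
grip_force: 69.3
```

Emit:
play_rows:
  moves:
    - [[0, 0, 0.12, -0.099, -0.277, 0, 45], [0, 0, 0.12, -0.115, -0.271, 0, 45], [0, 0, 0.12, -0.131, -0.263, 0, 45], [0, 0, 0, 0, 0, 0, 45], [0, 0, 0, 0, 0, 0, 45]]

```text
time: 4.93
tool_pos: [0.4432, -0.2628, 0.1749]
tcp_rot: [-0.849, -3.023, -0.001]
wrist_force: [-0.5, -0.2, -6.6]
width: 0.645
grip_force: 69.8
```

```bash
python3 - <<'E'
from h import *
from workcell import vision
st();plan([.4446,-.2619,.100],59,n=4)
for n in('top','side'):
    c=vision.read_camera(n);pickle.dump(c,open(n+'1.pkl','wb'));cv2.imwrite(f'pics/{n}1.png',c['image'][:,:,::-1])
E
```

```text
t 4.9333 pos [ 0.4432 -0.2628  0.1749] F [-0.49 -0.21 -6.56] w 55.1 g 69.8 q [-0.58  0.01  2.    0.    1.13 -1.61]
y az 58.63 z [-0.001  0.001 -1.   ]
[0.0, -0.001, -0.003, -0.002, 0.004, 0.187]
[0.0, -0.001, -0.003, -0.002, 0.004, 0.187]
[0.0, -0.001, -0.003, -0.002, 0.004, 0.187]
[0.0, -0.001, -0.003, -0.002, 0.004, 0.187]
```

View pics/side1.png

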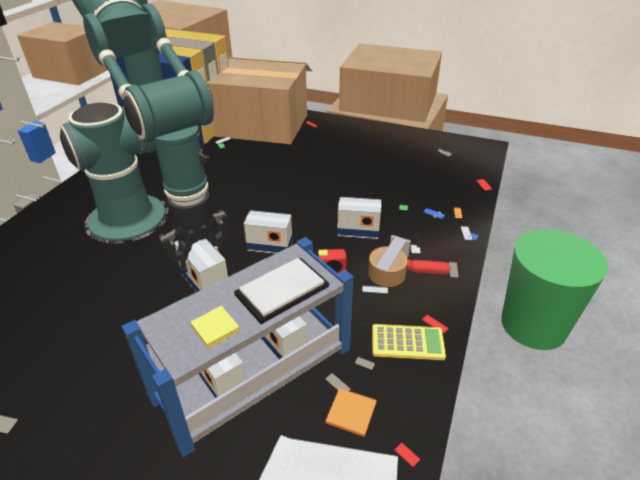

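The side view shows the carton held upright at (205,265) in front of the shelf, lined up with the gap. I'll lower it and move it forward over the apron.

Emit:
play_rows:
  moves:
    - [[0, 0, -0.013, -0.008, 0.015, 0.2, 45], [0, 0, 0, 0, 0, 0.25, 45], [0, 0, 0, 0, 0, 0.2, 45], [0, 0, 0, 0, 0, 0.1, 45], [0, 0, 0, -0.05, 0, 0, 45]]

```text
time: 5.45
tool_pos: [0.4465, -0.2601, 0.0973]
tcp_rot: [-0.831, -3.021, -0.004]
wrist_force: [-0.7, 0.7, -6.6]
width: 0.646
grip_force: 69.4
```

Emit:
play_rows:
  moves:
    - [[0, 0, 0, -0.1, 0, 0, 45], [0, 0, 0, -0.1, 0, 0, 45], [0, 0, 0, -0.1, 0, 0, 45], [0, 0, 0, 0, 0, 0, 45], [0, 0, 0, 0, 0, 0, 45]]

```text
time: 5.87
tool_pos: [0.4771, -0.2798, 0.1022]
tcp_rot: [0.835, 3.026, -0.001]
wrist_force: [0.3, 0.7, -6.1]
width: 0.65
grip_force: 69.7
```

```bash
cat >> h.py <<'E'
O=np.array([522,-308.]);SX=np.array([.8572,-.515]);SY=np.array([.515,.8572])
def sh(p): d=np.array(p)[:2]*1000-O;return (d@SX).round(1),(d@SY).round(1)
E
python3 - <<'E'
from h import *
from workcell import vision,bot
st();print(sh(bot.read_state()['tool_pos']))
W=cloud(vision.read_camera('side'));z=W[...,2]
d=W[...,:2]*1000-O;m=(z>.045)&(z<.17)&(abs(d@SX+20)<110)&(abs(d@SY)<110)
rects(W,m&(abs(z-.145)<.012),60)
E
```

```text
t 5.8667 pos [ 0.4771 -0.2798  0.1022] F [ 0.31  0.7  -6.1 ] w 55.5 g 69.7 q [-0.58  0.15  1.99 -0.    1.   -1.61]
y az 59.16 z [ 0.002 -0.001 -1.   ]
(np.float64(-53.0), np.float64(1.1))
[208 276  16  11  66] ctr 470 -263 size 36 17 long-axis deg 69.4 z 0.144
```

Emit:
play_rows:
  moves:
    - [[0, 0, 0, 0, 0, 0.05, 45], [0, 0, 0, 0, 0.005, 0.04, 45], [0, 0, 0, 0, 0, 0.03, 45], [0, 0, 0, 0, 0, 0.02, 45], [0, 0, 0, 0, 0, 0, 45]]

```text
time: 6.33
tool_pos: [0.475, -0.2779, 0.0877]
tcp_rot: [-0.835, -3.027, -0.001]
wrist_force: [-4.0, 2.3, 3.6]
width: 0.648
grip_force: 70.5
```

Emit:
play_rows:
  moves:
    - [[0, 0, 0, 0, 0, 0, 45], [0, 0, 0, 0, 0, 0, 45]]

```text
time: 6.5
tool_pos: [0.475, -0.2779, 0.0877]
tcp_rot: [-0.835, -3.027, -0.001]
wrist_force: [-4.1, 3.5, 3.3]
width: 0.647
grip_force: 70.5
```

```bash
python3 -c "
from h import *
from workcell import bot
st();print(sh(bot.read_state()['tool_pos']))"
```

```text
t 6.5 pos [ 0.475  -0.2779  0.0877] F [-4.1   3.47  3.27] w 55.3 g 70.5 q [-0.57  0.16  2.01 -0.    0.97 -1.61]
y az 59.16 z [-0.001  0.001 -1.   ]
(np.float64(-55.8), np.float64(1.6))
```

The carton is down on the board, so I'll release it, rise and back off.

Emit:
play_rows:
  moves:
    - [[0, 0, 0, 0, 0, 0, 80], [0, 0, 0, 0, 0, 0, 80], [0, 0, 0, 0, 0, 0, 80], [0, 0, 0, 0, 0, 0, 80], [0, 0, 0, 0, 0, -0.15, 80]]

```text
time: 6.92
tool_pos: [0.4738, -0.2771, 0.0993]
tcp_rot: [-0.834, -3.024, -0.002]
wrist_force: [-0.4, -0.0, -0.8]
width: 0.939
grip_force: 0.0
```

Emit:
play_rows:
  moves:
    - [[0, 0, 0, 0, 0, -0.3, 80], [0, 0, 0, 0.1, 0, -0.3, 80], [0, 0, 0, 0.3, 0, -0.1, 40], [0, 0, 0, 0.3, 0, 0, 0], [0, 0, 0, 0.3, 0, 0, 0]]

```text
time: 7.33
tool_pos: [0.3902, -0.2273, 0.1735]
tcp_rot: [0.834, 3.025, -0.002]
wrist_force: [-0.3, 0.3, -0.1]
width: 0.532
grip_force: 0.0
```

```bash
python3 - <<'E'
from h import *
from workcell import vision,bot
st();print(sh(bot.read_state()['tool_pos']))
for n in('top','side'):
    c=vision.read_camera(n);W=cloud(c);z=W[...,2]
    print(n);rects(W,(z>.117)&(z<.14)&(abs((W[...,:2]*1000-O)@SY)<120)&(abs((W[...,:2]*1000-O)@SX)<150),100)
    cv2.imwrite(f'pics/{n}2.png',c['image'][:,:,::-1])
E
```

```text
t 7.3333 pos [ 0.3902 -0.2273  0.1735] F [-0.27  0.31 -0.05] w 45.4 g 0.0 q [-0.58 -0.13  2.13  0.    1.13 -1.62]
y az 59.16 z [ 0.003 -0.002 -1.   ]
(np.float64(-154.6), np.float64(1.3))
top
[ 413  283   54   56 1474] ctr 473 -278 size 111 57 long-axis deg -30.2 z 0.129
side
[191 272  31  21 313] ctr 442 -258 size 56 39 long-axis deg 59.1 z 0.129
[274 317  33  25 417] ctr 658 -307 size 57 31 long-axis deg 56.1 z 0.129
[207 353  36  30 536] ctr 587 -430 size 58 32 long-axis deg 55.3 z 0.129
```

View pics/top2.png

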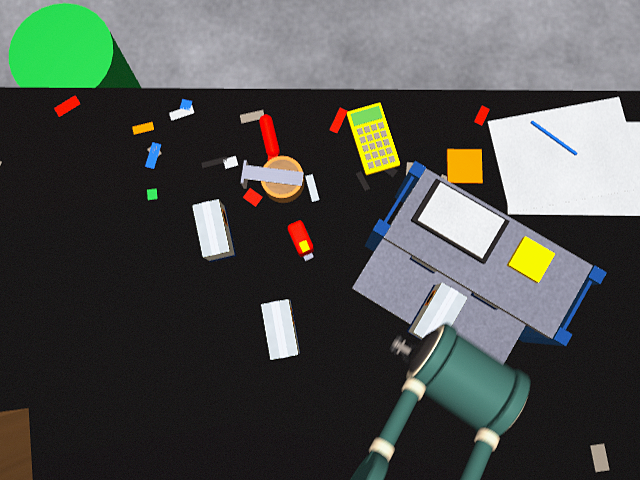

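The top view shows the carton at (440,310), square on the apron in front of the gap at shelf (-57, 0), and both dummies undisturbed. Next I'll tilt the closed gripper forward behind it.

```bash
python3 - <<'E'
from h import *
p=(O-135*SX)/1000
plan([*p,.085],59,45)
E
```

```text
[0.0, -0.225, 0.001, -0.035, -0.002, 0.123]
[0.0, -0.225, 0.001, -0.021, -0.002, 0.126]
[0.0, -0.225, 0.001, -0.007, -0.002, 0.128]
[0.0, -0.225, 0.001, 0.008, -0.002, 0.128]
[0.0, -0.225, 0.001, 0.022, -0.002, 0.126]
[0.0, -0.225, 0.001, 0.036, -0.002, 0.123]
[0.0, -0.225, 0.001, 0.05, -0.002, 0.118]
```

Emit:
play_rows:
  moves:
    - [[0, -0.225, 0.001, -0.035, -0.002, 0.123, 0], [0, -0.225, 0.001, -0.021, -0.002, 0.126, 0], [0, -0.225, 0.001, -0.007, -0.002, 0.128, 0], [0, -0.225, 0, 0.008, -0.002, 0.128, 0]]

```text
time: 7.77
tool_pos: [0.403, -0.236, 0.1241]
tcp_rot: [0.719, 2.597, -0.168]
wrist_force: [0.2, -0.4, -0.3]
width: 0.0
grip_force: 0.0
```

Emit:
play_rows:
  moves:
    - [[0, -0.225, 0, 0.022, -0.002, 0.126, 0], [0, -0.225, 0, 0.036, -0.002, 0.123, 0], [0, -0.225, 0, 0.05, -0.002, 0.118, 0], [0, 0, 0, 0, 0, 0, 0], [0, 0, 0, 0, 0, 0, 0]]

```text
time: 8.18
tool_pos: [0.442, -0.2541, 0.1056]
tcp_rot: [0.648, 2.363, -0.226]
wrist_force: [-0.2, 0.7, -0.6]
width: -0.001
grip_force: 0.0
```

```bash
python3 - <<'E'
from h import *
from workcell import bot
st();print(sh(bot.read_state()['tool_pos']))
p=(O-115*SX)/1000
plan([*p,.080],59,45,n=2)
E
```

```text
t 8.1833 pos [ 0.442  -0.2541  0.1056] F [-0.19  0.65 -0.61] w -0.1 g 0.0 q [-0.61 -0.28  2.57  0.36  0.16 -1.98]
y az 59.51 z [ 0.561 -0.322 -0.762]
(np.float64(-96.4), np.float64(5.0))
[0.013, -0.081, 0.0, 0.154, -0.025, 0.037]
[0.013, -0.081, 0.0, 0.155, -0.025, 0.031]
```

The 45° tilt is out of reach this close in: the elbow is at its limit. I'll back out, check the carton, and do the first part of the push with the tool upright.

```bash
python3 - <<'E'
from h import *
p=(O-150*SX)/1000
plan([*p,.16],59,0,n=7)
E
```

```text
[0.003, 0.201, 0.002, 0.008, -0.006, -0.109]
[0.003, 0.201, 0.002, 0.019, -0.006, -0.108]
[0.003, 0.201, 0.002, 0.03, -0.006, -0.105]
[0.003, 0.201, 0.002, 0.04, -0.006, -0.102]
[0.003, 0.201, 0.002, 0.05, -0.007, -0.097]
[0.003, 0.201, 0.002, 0.06, -0.007, -0.091]
[0.003, 0.201, 0.002, 0.068, -0.007, -0.085]
```

Emit:
play_rows:
  moves:
    - [[0, 0, 0, 0, 0, -0.15, 0], [0.003, 0.201, 0.002, 0.008, -0.006, -0.109, 0], [0.003, 0.201, 0.002, 0.019, -0.006, -0.108, 0], [0.003, 0.201, 0.002, 0.03, -0.006, -0.105, 0], [0.003, 0.201, 0.002, 0.04, -0.006, -0.102, 0]]

```text
time: 8.6
tool_pos: [0.4068, -0.2385, 0.1521]
tcp_rot: [0.762, 2.749, -0.114]
wrist_force: [0.6, 0.3, -0.4]
width: -0.003
grip_force: 0.0
```

Emit:
play_rows:
  moves:
    - [[0.003, 0.201, 0.002, 0.05, -0.007, -0.097, 0], [0.003, 0.201, 0.002, 0.06, -0.007, -0.091, 0], [0.003, 0.201, 0.002, 0.068, -0.007, -0.085, 0], [0, 0, 0, 0, 0, 0, 0], [0, 0, 0, 0, 0, 0, 0]]

```text
time: 9.02
tool_pos: [0.388, -0.2291, 0.174]
tcp_rot: [0.842, 3.025, -0.004]
wrist_force: [-0.8, 0.2, -0.0]
width: -0.001
grip_force: 0.0
```

```bash
cat >> h.py <<'E'
def look(tag):
    from workcell import vision,bot
    st();print('tool sh',sh(bot.read_state()['tool_pos']))
    for n in('top','side'):
        c=vision.read_camera(n);W=cloud(c);z=W[...,2];d=W[...,:2]*1000-O
        print(n);rects(W,(z>.12)&(z<.14)&(abs(d@SY)<120)&(abs(d@SX)<150),100)
        pickle.dump(c,open(f'{n}_{tag}.pkl','wb'));cv2.imwrite(f'pics/{n}_{tag}.png',c['image'][:,:,::-1])
E
python3 - <<'E'
from h import *
look('b')
plan([*(O-140*SX)/1000,.08],59,0)
E
```

```text
t 9.0167 pos [ 0.388  -0.2291  0.174 ] F [-0.8   0.2  -0.03] w -0.1 g 0.0 q [-0.59 -0.13  2.13 -0.    1.14 -1.61]
y az 58.88 z [ 0.001 -0.003 -1.   ]
tool sh (np.float64(-155.5), np.float64(-1.4))
top
[ 421  277   50   54 1456] ctr 490 -290 size 96 56 long-axis deg -30.5 z 0.129
side
[274 317  33  24 383] ctr 658 -307 size 56 31 long-axis deg 57.9 z 0.129
[207 353  36  28 501] ctr 586 -430 size 56 31 long-axis deg 58.0 z 0.129
[-0.001, 0.0, -0.001, -0.059, 0.003, 0.309]
[-0.001, 0.0, -0.001, -0.059, 0.003, 0.309]
[-0.001, 0.0, -0.001, -0.059, 0.003, 0.309]
```

The carton has slid about 25 mm forward and is still upright and square. Its near face is at shelf x ≈ -85. I'll push with the tool upright next.

Emit:
play_rows:
  moves:
    - [[0, 0, 0, -0.059, 0.003, 0.309, 0], [0, 0, 0, -0.059, 0.003, 0.309, 0], [0, 0, 0, -0.059, 0.003, 0.309, 0], [0, 0, 0, -0.2, 0, 0, 0], [0, 0, 0, -0.12, 0, 0, 0]]

```text
time: 9.53
tool_pos: [0.4281, -0.251, 0.0778]
tcp_rot: [-0.84, -3.023, -0.002]
wrist_force: [0.1, -0.3, 0.1]
width: 0.004
grip_force: 0.0
```

Emit:
play_rows:
  moves:
    - [[0, 0, 0, -0.08, 0, 0, 0], [0, 0, 0, -0.08, 0, 0, 0], [0, 0, 0, -0.08, 0, 0, 0], [0, 0, 0, -0.08, 0, 0, 0], [0, 0, 0, -0.08, 0, 0, 0]]

```text
time: 9.95
tool_pos: [0.4653, -0.2732, 0.0813]
tcp_rot: [0.84, 3.027, 0.001]
wrist_force: [-2.5, 2.7, -0.1]
width: 0.001
grip_force: 0.0
```

```bash
python3 - <<'E'
from h import *
look('c')
plan([*(O-50*SX)/1000,.08],59,0)
E
```

```text
t 9.95 pos [ 0.4653 -0.2732  0.0813] F [-2.55  2.69 -0.1 ] w 0.0 g 0.0 q [-0.58  0.15  2.04  0.    0.95 -1.61]
y az 58.96 z [ 0.001  0.    -1.   ]
tool sh (np.float64(-66.5), np.float64(0.6))
top
side
[274 317  33  24 380] ctr 658 -307 size 56 30 long-axis deg 57.1 z 0.129
[207 353  36  28 495] ctr 586 -430 size 57 32 long-axis deg 57.2 z 0.129
[0.002, 0.007, -0.001, -0.147, -0.006, 0.017]
```

Emit:
play_rows:
  moves:
    - [[0, 0, 0, -0.06, 0, 0, 0], [0, 0, 0, -0.06, 0, 0, 0], [0, 0, 0, -0.04, 0, 0, 0], [0, 0, 0, 0, 0, 0, 0]]

```text
time: 10.38
tool_pos: [0.4795, -0.2817, 0.0811]
tcp_rot: [0.84, 3.026, 0.001]
wrist_force: [-0.8, -0.0, -0.4]
width: -0.0
grip_force: 0.0
```

```bash
python3 - <<'E'
from h import *
from scipy.optimize import least_squares as ls
look('d')
D=np.array([[.2648,1.6054,.6742,.2299,0],[-.13,2.13,.4516,.1735,0],[.16,2.01,.5503,.0877,0],[.05,2.0,.5263,.1499,0],[.18,2.08,.5294,.0475,0],[-.28,2.57,.5099,.1056,40.3]])
def f(p,D=D):
    L1,L2,h,a,Lt,e=p;t=np.radians(D[:,4]);s=D[:,0]+D[:,1]
    # elbow offset e perpendicular
    r=a+L1*np.sin(D[:,0])+L2*np.sin(s)+e*np.cos(s)+Lt*np.sin(t)
    z=h+L1*np.cos(D[:,0])+L2*np.cos(s)-e*np.sin(s)-Lt*np.cos(t);return np.r_[r-D[:,2],z-D[:,3]]
o=ls(f,[.4,.4,.4,0,.25,0]);print(o.x.round(3),abs(o.fun).max())
p=o.x
for x in(-80,-65,-50,-20,20):
    for t in(25,35,45):
        r=.606+x/1000+.0
        g=ls(lambda q:f(p,np.array([[q[0],q[1],r,.085,t]])),[0,2.]).x
        print(x,t,g.round(2),'q5',(np.pi-np.radians(t)-g.sum()).round(2))
E
```

```text
t 10.3833 pos [ 0.4795 -0.2817  0.0811] F [-0.76 -0.02 -0.38] w -0.0 g 0.0 q [-0.58  0.18  2.    0.    0.96 -1.61]
y az 58.97 z [ 0.002 -0.    -1.   ]
tool sh (np.float64(-49.9), np.float64(0.6))
top
side
[274 317  33  24 383] ctr 658 -307 size 56 30 long-axis deg 56.5 z 0.129
[207 353  36  29 500] ctr 586 -430 size 57 32 long-axis deg 56.6 z 0.129
[0.505 0.56  0.252 0.007 0.344 0.002] 0.002406076106896027
-80 25 [-0.12  2.37] q5 0.45
-80 35 [-0.18  2.49] q5 0.21
-80 45 [-0.19  2.6 ] q5 -0.06
-65 25 [-0.08  2.35] q5 0.44
-65 35 [-0.14  2.47] q5 0.21
-65 45 [-0.15  2.58] q5 -0.07
-50 25 [-0.05  2.32] q5 0.44
-50 35 [-0.11  2.44] q5 0.2
-50 45 [-0.12  2.55] q5 -0.07
-20 25 [0.01 2.26] q5 0.44
-20 35 [-0.04  2.38] q5 0.19
-20 45 [-0.05  2.49] q5 -0.08
20 25 [0.08 2.18] q5 0.44
20 35 [0.04 2.3 ] q5 0.19
20 45 [0.03 2.41] q5 -0.08
```

```bash
python3 - <<'E'
from h import *
p=[.505,.56,.252,.007,.344]
from scipy.optimize import fsolve
for x in(-75,16):
  for z in(.06,.07,.08):
    for t in(33,36,39):
        T=np.radians(t);r=.606+x/1000-p[3]-p[4]*np.sin(T);zz=z-p[2]+p[4]*np.cos(T)
        g=fsolve(lambda q:[p[0]*np.sin(q[0])+p[1]*np.sin(sum(q))-r,p[0]*np.cos(q[0])+p[1]*np.cos(sum(q))-zz],[0,2.3])
        print(x,z,t,g.round(2),(np.pi-T-g.sum()).round(2))
s=__import__('workcell').bot.read_state();s['tool_pos']=np.array([*(O-85*SX)/1000,.081])
plan([*(O-75*SX)/1000,.065],59,36,n=6,s=s)
E
```

```text
-75 0.06 33 [-0.1   2.48] 0.18
-75 0.06 36 [-0.11  2.51] 0.11
-75 0.06 39 [-0.11  2.55] 0.02
-75 0.07 33 [-0.12  2.47] 0.21
-75 0.07 36 [-0.13  2.51] 0.14
-75 0.07 39 [-0.14  2.54] 0.06
-75 0.08 33 [-0.14  2.47] 0.24
-75 0.08 36 [-0.15  2.5 ] 0.17
-75 0.08 39 [-0.16  2.54] 0.09
16 0.06 33 [0.08 2.3 ] 0.18
16 0.06 36 [0.08 2.33] 0.1
16 0.06 39 [0.07 2.37] 0.02
16 0.07 33 [0.07 2.29] 0.21
16 0.07 36 [0.06 2.33] 0.13
16 0.07 39 [0.05 2.36] 0.04
16 0.08 33 [0.05 2.29] 0.23
16 0.08 36 [0.04 2.32] 0.15
16 0.08 39 [0.03 2.36] 0.07
[0.0, -0.209, -0.0, -0.017, -0.0, 0.027]
[0.0, -0.209, -0.0, -0.014, -0.0, 0.028]
[0.0, -0.209, -0.0, -0.011, -0.0, 0.03]
[0.0, -0.209, -0.0, -0.008, -0.0, 0.031]
[0.0, -0.209, -0.0, -0.004, -0.0, 0.031]
[0.0, -0.209, -0.0, -0.001, -0.0, 0.031]
```

Emit:
play_rows:
  moves:
    - [[0, 0, 0, 0.15, -0.006, 0, 0], [0, 0, 0, 0.2, 0, 0, 0], [0, -0.192, 0, -0.017, 0, 0.027, 0], [0, -0.192, 0, -0.014, 0, 0.028, 0], [0, -0.192, 0, -0.011, 0, 0.03, 0]]

```text
time: 10.9
tool_pos: [0.4544, -0.2674, 0.0744]
tcp_rot: [0.763, 2.749, -0.113]
wrist_force: [-0.1, 0.3, -0.1]
width: -0.001
grip_force: 0.0
```

Emit:
play_rows:
  moves:
    - [[0, -0.192, 0, -0.008, 0, 0.031, 0], [0, -0.192, 0, -0.004, 0, 0.031, 0], [0, -0.192, 0, -0.001, 0, 0.031, 0], [0, 0, 0, 0, 0, 0, 0], [0, 0, 0, 0, 0, 0, 0]]

```text
time: 11.32
tool_pos: [0.4553, -0.2677, 0.0635]
tcp_rot: [0.692, 2.488, -0.202]
wrist_force: [-0.3, -0.3, -0.8]
width: 0.003
grip_force: 0.0
```

```bash
python3 - <<'E'
from h import *
look('e')
plan([*(O-15*SX)/1000,.065],59,33,n=6)
E
```

```text
t 11.3167 pos [ 0.4553 -0.2677  0.0635] F [-0.26 -0.26 -0.78] w 0.3 g 0.0 q [-0.6  -0.11  2.48  0.16  0.21 -1.78]
y az 58.95 z [ 0.465 -0.279 -0.84 ]
tool sh (np.float64(-77.9), np.float64(0.2))
top
[434 277  38  37 771] ctr 510 -303 size 56 49 long-axis deg 58.8 z 0.129
[439 344  15  17 108] ctr 406 -285 size 30 19 long-axis deg 21.8 z 0.129
side
[214 262  12  17 120] ctr 452 -217 size 33 24 long-axis deg -64.2 z 0.130
[187 268  25  19 170] ctr 431 -256 size 53 25 long-axis deg 51.2 z 0.133
[274 317  33  24 382] ctr 658 -307 size 57 30 long-axis deg 57.1 z 0.129
[207 353  36  28 495] ctr 587 -431 size 57 30 long-axis deg 57.1 z 0.129
[0.0, 0.001, -0.0, -0.081, 0.0, 0.056]
[0.0, 0.001, -0.0, -0.081, 0.0, 0.056]
[0.0, 0.001, -0.0, -0.081, 0.0, 0.056]
[0.0, 0.001, -0.0, -0.081, 0.0, 0.056]
[0.0, 0.001, -0.0, -0.081, 0.0, 0.056]
[0.0, 0.001, -0.0, -0.081, 0.0, 0.056]
```

View pics/side_e.png

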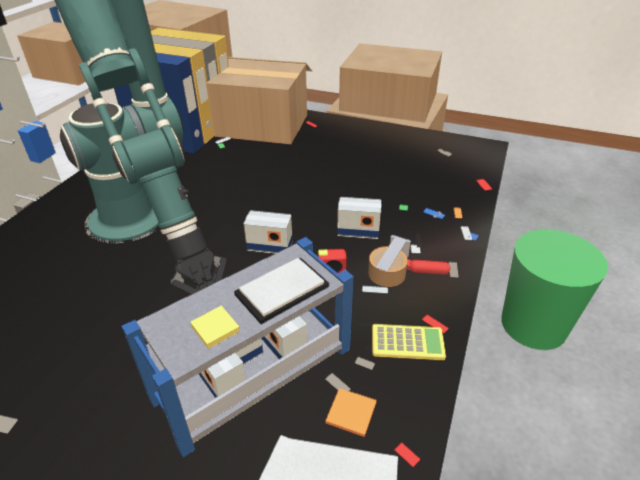

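The side view shows the carton upright under the upper board, its foot just visible at (252,352) between the stock cartons. The near face is at about x = -38, y = -2, and it is square. I'll push on gently.

Emit:
play_rows:
  moves:
    - [[0, 0, 0, -0.1, 0, 0.067, 0], [0, 0, 0, -0.1, 0, 0.067, 0], [0, 0, 0, -0.067, 0, 0.044, 0], [0, 0, 0, -0.067, 0, 0.044, 0], [0, 0, 0, -0.067, 0, 0.044, 0]]

```text
time: 11.83
tool_pos: [0.4993, -0.2941, 0.0649]
tcp_rot: [0.69, 2.485, -0.203]
wrist_force: [-6.5, 4.3, 4.9]
width: 0.002
grip_force: 3.6
```

Emit:
play_rows:
  moves:
    - [[0, 0, 0, -0.067, 0, 0.044, 0], [0, 0, 0, -0.067, 0, 0.044, 0], [0, 0, 0, -0.067, 0, 0.044, 0], [0, 0, 0, 0, 0, 0, 0]]

```text
time: 12.17
tool_pos: [0.5211, -0.3075, 0.0656]
tcp_rot: [0.689, 2.483, -0.204]
wrist_force: [0.3, -0.1, 0.6]
width: 0.005
grip_force: 0.0
```

```bash
python3 - <<'E'
from h import *
look('f')
W=cloud(pickle.load(open('side_f.pkl','rb')));d=W[...,:2]*1000-O;z=W[...,2];X=d@SX;Y=d@SY
m=(abs(Y)<32)&(X>50)&(X<134)&(z>.055)&(z<.135);print(m.sum(),np.c_[X[m],Y[m],z[m]*1000].round(0)[::max(1,m.sum()//25)].tolist())
plan([*(O+10*SX)/1000,.065],59,33,n=5)
E
```

```text
t 12.1667 pos [ 0.5211 -0.3075  0.0656] F [ 0.27 -0.15  0.61] w 0.4 g 0.0 q [-0.59  0.04  2.33  0.14  0.2  -1.75]
y az 58.98 z [ 0.469 -0.281 -0.837]
tool sh (np.float64(-1.0), np.float64(0.0))
top
side
[274 317  33  23 387] ctr 659 -307 size 58 29 long-axis deg 55.5 z 0.129
[242 335  30  21 257] ctr 617 -366 size 56 17 long-axis deg 56.2 z 0.129
[207 353  36  29 503] ctr 586 -430 size 56 30 long-axis deg 57.6 z 0.129
970 [[105.0, 23.0, 129.0], [116.0, 22.0, 129.0], [112.0, 1.0, 132.0], [108.0, -5.0, 128.0], [119.0, 18.0, 118.0], [113.0, -12.0, 129.0], [117.0, 2.0, 119.0], [117.0, 15.0, 106.0], [119.0, 25.0, 97.0], [89.0, -29.0, 103.0], [94.0, -29.0, 106.0], [103.0, -28.0, 111.0], [113.0, -28.0, 119.0], [117.0, -27.0, 118.0], [117.0, -21.0, 110.0], [114.0, -12.0, 98.0], [117.0, -4.0, 92.0], [118.0, 4.0, 83.0], [117.0, 15.0, 70.0], [119.0, 27.0, 59.0], [118.0, -23.0, 93.0], [118.0, -6.0, 76.0], [107.0, -28.0, 76.0], [119.0, -3.0, 65.0], [117.0, -8.0, 62.0], [118.0, -20.0, 63.0]]
[0.0, 0.001, -0.0, -0.021, 0.0, 0.013]
[0.0, 0.001, -0.0, -0.021, 0.0, 0.013]
[0.0, 0.001, -0.0, -0.021, 0.0, 0.013]
[0.0, 0.001, -0.0, -0.021, 0.0, 0.013]
[0.0, 0.001, -0.0, -0.021, -0.0, 0.013]
```

The far face is at about 118 mm with the stop at 135, so about 17 mm remain. I'll creep up to the stop.

Emit:
play_rows:
  moves:
    - [[0, 0, 0, -0.034, 0, 0.022, 0], [0, 0, 0, -0.034, 0, 0.022, 0], [0, 0, 0, -0.034, 0, 0.022, 0], [0, 0, 0, -0.017, 0, 0.011, 0], [0, 0, 0, 0, 0, 0, 0]]

```text
time: 12.68
tool_pos: [0.5306, -0.3131, 0.0638]
tcp_rot: [0.69, 2.486, -0.203]
wrist_force: [-1.6, 1.5, 0.8]
width: -0.002
grip_force: 1.2
```

Emit:
play_rows:
  moves:
    - [[0, 0, 0, -0.013, 0, 0.008, 0], [0, 0, 0, -0.013, 0, 0.008, 0], [0, 0, 0, 0, 0, 0, 0]]

```text
time: 12.93
tool_pos: [0.533, -0.3145, 0.0638]
tcp_rot: [0.69, 2.486, -0.203]
wrist_force: [-2.3, 2.2, 1.5]
width: 0.001
grip_force: 1.5
```

```bash
cat >> h.py <<'E'
def far():
    W=cloud(__import__('workcell').vision.read_camera('side'));d=W[...,:2]*1000-O;z=W[...,2];X=d@SX;Y=d@SY
    for nm,y0 in(('full',0),('L',71),('R',-71)):
        m=(abs(Y-y0)<22)&(X>90)&(X<150)&(z>.095)&(z<.12);print(nm,m.sum(),np.median(X[m]).round(1),'slope',np.polyfit(Y[m],X[m],1)[0].round(3))
    m=(abs(Y)<80)&(X>110)&(X<150)&(z>.05)&(z<.08);print('rail',np.median(X[m]).round(1))
E
python3 -c "
from h import *
look('g');far()"
```

```text
t 12.9333 pos [ 0.533  -0.3145  0.0638] F [-2.25  2.18  1.49] w 0.1 g 1.5 q [-0.59  0.07  2.3   0.13  0.2  -1.74]
y az 58.97 z [ 0.467 -0.28  -0.839]
tool sh (np.float64(12.8), np.float64(0.1))
top
side
[274 317  33  24 385] ctr 659 -307 size 57 29 long-axis deg 57.1 z 0.129
[242 335  34  26 444] ctr 624 -370 size 56 30 long-axis deg 57.8 z 0.129
[207 353  36  28 496] ctr 587 -430 size 57 30 long-axis deg 57.7 z 0.129
full 185 130.9 slope 0.014
L 167 128.8 slope 0.007
R 203 130.7 slope -0.003
rail 141.4
```

Emit:
play_rows:
  moves:
    - [[0, 0, 0, -0.017, 0, 0.011, 0], [0, 0, 0, -0.008, 0, 0.005, 0], [0, 0, 0, 0, 0, 0, 0]]

```text
time: 13.33
tool_pos: [0.5358, -0.3162, 0.0638]
tcp_rot: [0.69, 2.485, -0.203]
wrist_force: [-1.9, 2.5, 0.2]
width: 0.004
grip_force: 1.5
```

Emit:
play_rows:
  moves:
    - [[0, 0, 0, -0.017, 0, 0.011, 0], [0, 0, 0, 0, 0, 0, 0]]

```text
time: 13.5
tool_pos: [0.537, -0.317, 0.0637]
tcp_rot: [0.691, 2.486, -0.203]
wrist_force: [-7.2, 3.8, 3.9]
width: -0.001
grip_force: 4.2
```

```bash
python3 -c "
from h import *
look('h');far()"
```

```text
t 13.5 pos [ 0.537  -0.317   0.0637] F [-7.19  3.75  3.9 ] w -0.1 g 4.2 q [-0.59  0.08  2.29  0.13  0.2  -1.74]
y az 58.97 z [ 0.466 -0.279 -0.839]
tool sh (np.float64(17.5), np.float64(0.1))
top
side
[274 317  33  24 382] ctr 658 -307 size 56 30 long-axis deg 58.3 z 0.129
[242 335  36  28 514] ctr 625 -371 size 58 35 long-axis deg 57.8 z 0.129
[207 353  36  28 493] ctr 586 -429 size 57 31 long-axis deg 57.6 z 0.129
full 181 135.3 slope 0.003
L 164 129.0 slope 0.013
R 204 130.8 slope -0.002
rail 141.4
```

Emit:
play_rows:
  moves:
    - [[0, 0, 0, -0.013, 0, 0.008, 0], [0, 0, 0, 0, 0, 0, 0], [0, 0, 0, 0, 0, 0, 0]]

```text
time: 13.9
tool_pos: [0.5372, -0.317, 0.0635]
tcp_rot: [0.691, 2.488, -0.202]
wrist_force: [-16.6, 7.0, 13.3]
width: -0.003
grip_force: 9.0
```

```bash
python3 -c "
from h import *
st();far()"
```

```text
t 13.9 pos [ 0.5372 -0.317   0.0635] F [-16.59   6.96  13.26] w -0.3 g 9.0 q [-0.59  0.08  2.29  0.13  0.2  -1.74]
y az 58.98 z [ 0.465 -0.278 -0.84 ]
full 185 135.4 slope 0.014
L 163 129.0 slope 0.011
R 204 130.7 slope -0.007
rail 141.4
```

It is against the stop: the force rose with no further travel. I'll back straight out.

Emit:
play_rows:
  moves:
    - [[0, 0, 0, 0.02, 0, -0.015, 0], [0, 0, 0, 0.08, 0, -0.054, 0], [0, 0, 0, 0.2, 0, -0.13, 0], [0, 0, 0, 0.2, 0, -0.13, 0], [0, 0, 0, 0.15, 0, -0.1, 0]]

```text
time: 14.37
tool_pos: [0.4713, -0.2775, 0.0648]
tcp_rot: [0.69, 2.484, -0.204]
wrist_force: [-0.3, 0.4, -0.6]
width: -0.005
grip_force: 0.0
```

Emit:
play_rows:
  moves:
    - [[0, 0.1, 0, 0.1, 0, -0.15, 0], [0, 0.15, 0, 0.05, 0, -0.2, 0], [0, 0.15, 0, 0, 0, -0.2, 0], [0, 0, 0, 0, 0, 0, 0], [0, 0, 0, 0, 0, 0, 0]]

```text
time: 14.78
tool_pos: [0.4411, -0.2595, 0.1081]
tcp_rot: [0.74, 2.666, -0.143]
wrist_force: [1.0, 0.2, 0.7]
width: 0.002
grip_force: 0.0
```

```bash
python3 - <<'E'
from h import *
look('z');far()
W=cloud(pickle.load(open('top_z.pkl','rb')));z=W[...,2];rects(W,(z>.083)&(z<.1),600)
E
```

```text
t 14.7833 pos [ 0.4411 -0.2595  0.1081] F [1.03 0.21 0.68] w 0.2 g 0.0 q [-0.59 -0.16  2.34  0.04  0.57 -1.65]
y az 58.97 z [ 0.322 -0.193 -0.927]
tool sh (np.float64(-94.3), np.float64(-0.1))
top
side
[195 273  17  16 139] ctr 436 -255 size 29 26 long-axis deg 54.0 z 0.130
[274 317  33  23 385] ctr 658 -307 size 56 30 long-axis deg 57.6 z 0.129
[242 335  36  28 513] ctr 625 -371 size 57 35 long-axis deg 57.3 z 0.129
[207 353  36  29 499] ctr 587 -430 size 57 30 long-axis deg 56.7 z 0.129
full 184 135.4 slope 0.013
L 160 128.7 slope 0.013
R 204 130.8 slope -0.008
rail 141.4
[ 192  200   38   58 1492] ctr 641 174 size 111 57 long-axis deg 13.8 z 0.089
[ 261  300   37   60 1606] ctr 440 30 size 111 56 long-axis deg 11.3 z 0.089
```

View pics/side_z.png

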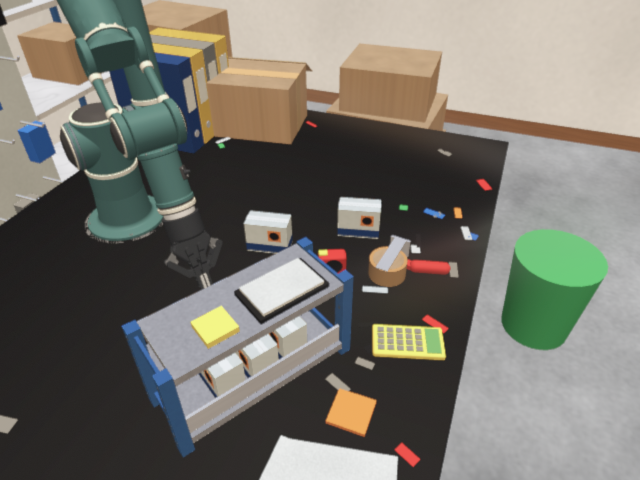

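The side view shows three cartons in a row on the shelf at (224,372), (259,352) and (290,333). The full one is in the middle against the stop, and the arm is clear of everything.

```bash
python3 -c "
from workcell import bot
print(bot.finish_job())"
```

```text
the job is handed in; nothing more can be done
None
```

I weighed one carton, about 0.6 kg and so the full one, slid it between the stock cartons until it rested against the back stop, and handed the job in at about 15 s (no verdict was shown); the dummies and stock cartons still measure where they stood.

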